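# Clamp a printing block in the lock-up tray

## Task

Clamp the oblong printing block in the lock-up tray: lay it face up and flat on the tray's bed, its long side along the rail, between the fixed stop and the sliding bar, flip the bar's cam lever up to free the bar, slide the bar until the block is held snug between bar and stop without play, and flip the lever fully down again so that the bar is locked. Leave everything else on the bench where it is.

Things in the scene. Friction and masses are not known exactly. Their poses are not given: they have to be found in the camera images.
- tray: Fixed slab (all mm) 170 (x) x 360 (y) x 14; origin under its centre, bed (top) at z = 14. Square rail along y, x = 55 to 77, top at z = 36. Fixed stop: steel bar across the bed at the -y end, x = -75 to 45, its face (to +y) at y = -160, top at z = 35. The clamped block lies with its y along the tray's y, its ends wholly on stop and bar (block centre between x = -50 and +20)
- slide_bar (a joint): Gap in m between the sliding bar's face and the stop's face (0 = touching, at most 0.30). Steel bar 18 mm thick (y), x = -75 to 45 mm of the tray, top at z = 33, parallel to the stop, on a saddle that rides the rail (46 mm wide in y, x = 45 to 85, up to z = 68). Slides along the tray's y with about 2 N when its lever is up, held fast while it is down
- cam_lever (a joint): Cam lever on the saddle, hinged about the tray's y axis: 0 rad = fully down (12 degrees above level, pointing to the tray's -x over the bar) = locked; it grips up to about 0.4; 1.7 = stop, just past upright = free. It stays where it is left; takes about 3 N at the knob
- lever_knob (a point): Centre of the lever's knob, a black cylinder 22 mm in diameter and 22 mm long along the tray's y, flat ends, 100 mm from the hinge axis, midway over the bar's thickness. Locked: 73 mm above the bench, 98 mm to the tray's -x of the hinge
- lever_pivot (a point): Point on the lever's hinge axis (the axis is the tray's y), 52 mm above the bench, at x = +66 mm of the tray; moves along with the bar; at the middle of the bar's thickness, so 9 mm to +y of the bar's face
- long_block: The oblong printing block: wooden mount with a grey metal plate on top, 44 mm (x) x 80 mm (y) x 23 mm high, about 0.2 kg. Origin at the centre of its underside. Lies face up on the bench
- big_square_block: Another printing block, square, 60 x 60 x 23 mm; origin under its centre. To be left alone
- small_square_block: Another printing block, square, 40 x 40 x 23 mm; origin under its centre. To be left alone
- wood_furniture: Dark wooden strip 22 x 200 (y) x 20 mm; origin under its centre. To be left alone
- bodkin: Awl with a wooden handle, 105 mm long along x, 28 mm thick; origin under its middle. To be left alone
- steel_furniture: Dark steel bar 30 x 100 (y) x 20 mm; origin under its centre. To be left alone
- ink_tin: Round tin 80 mm in diameter, 55 mm high; origin under its centre. To be left alone
- hammer: Hammer lying on the bench, along x. To be left alone
Not all that is in view belongs to the job. What is shaped like the long_block but blue or orange is not meant.

How it is judged:
By the outcome, as a careful person would: the job done as asked, in the order asked, and still so for the second after the job is handed in, with the robot touching nothing.
It also fails if it takes over 59 s, if anything falls off the work surface, if the arm or the gripper's body presses on something with over 40 N, if the wrist force passes 120 N, or if a joint passes its speed limit or range.

## Robot

A 7-joint arm with a two-finger parallel gripper is mounted at the origin on the work surface. World frame = base frame: x ahead of the robot, y to its left, z up, the work surface at z = 0. Lengths are in m, angles in rad, forces in N, time in s.
With the tool pointing down it reaches from about 0.425 to 0.925 m from the base axis. Payload 6.8 kg.
Tool frame: the origin (TCP) lies midway between the tips of the shut fingers; the grasp point (between the pads) lies 19 mm behind it; z points along the fingers, y is the line along which they close (so a half turn about z gives the same grasp; the last joint's range is limited). The gripper opens to 85 mm and grips with 20 to 120 N. Pads are 22 mm wide; open, the fingers measure 114 mm over their backs; the gripper's body (76 mm by 85 mm) begins 54 mm behind the grasp point. The pads swing forward as they close: fully open they stand 13 mm farther back than shut.
Start: joints at [-1.354, 0.477, 0.022, 1.555, -0.011, 1.109, -0.083], TCP at [0.215, 0.64, 0.231] pointing down, gripper open.
Joint ranges: [-2.96, 2.96], [-0.34, 2.1], [-1.41, 1.46], [0.24, 2.44], [-1.37, 4.51], [0.17, 1.92], [-2.96, 2.96]. Speed limits (rad/s): [2.39, 2.39, 3.14, 3.14, 3.14, 3.14, 3.14].

## Interface

Orientations are given as a rotation vector (axis times angle).
In Python, from bench import get_obs, grab_frame, camera_params, r gives the robot as it stands.
- The arm moves only by the shell command python3 -m jog 'ROWS' [FORCE]. ROWS is JSON, a list of rows, each an object of numbers: "rx", "ry", "rz": the turn, a rotation vector about the world's x, y, z scaled (see below); "x", "y", "z": the shift along the world's x, y, z scaled (see below); "jaw": the opening, from -1 (shut) to 1 (fully open). In form: [{"rx": .., "ry": .., "rz": .., "x": .., "y": .., "z": .., "jaw": ..}, ...]. A call has 1 to 8 rows; each row shifts and turns the commanded pose from where the row before left it; what a row does not reach is not made up. The controller multiplies each number of a shift by 60 mm and each number of a turn by 10 degrees. A row lasts 1/8 s, in which the tool goes at most 62.5 mm and 10.7 degrees, less where a joint would pass 70% of its speed; a pose out of reach is approached as far as the arm can. A call with a number of a shift or a turn outside -1 to 1 is refused whole. A call with a gripper value outside its range is refused whole. The fingers move at their own pace and stop on an object; FORCE is the grip in N (left out, the last holds). Time passes only in rows, so rows that do not move let the fingers close. It gives the time, the measured TCP pose, the force, the opening and the grip force at its end, in the units of the state.
- get_obs(): the state, without advancing time (a new reading comes with each control period).
- grab_frame(name): name is "side" or "top"; returns the picture (400x640x3 uint8, red, green, blue); there is no depth.
- camera_params(name): a dict with "fx", "fy", "cx", "cy" (pixels), "R" (3x3) and "t" (3): a world point X has camera coordinates R X + t. Camera axes: x right, y down, z forward; pixel columns grow to the right and rows downward; lengths in m; the calibration is good to about 2 mm. A picture is of the moment at which its call begins. camera_params takes no time and is no camera call.
- r.hand_in(): hands the job in; it is judged then, once.
The state is a dict: "clock": time; "joints": joint angles; "qvel": joint speeds; "tau": joint torques, N m; "tcp_pos": TCP position; "orientation": TCP orientation; "contact_force": force on the tool from outside, world axes, zero at the start; "moment": the same for the moment, N m; "grip_width": finger opening in m; "gripper_force": force on a finger pad.
Only numpy, scipy, OpenCV 4.12 (cv2) and the standard library are available. Lean on these libraries where they do the work, as an engineer would, in place of code of your own. Each camera call takes 0.05 s, during which the arm holds its last target. There are 200 camera calls.

## Working session

There is one attempt and no reset: what is moved stays moved. The work goes in short steps, Python scripts to look and compute and a shell command to move; the robot and the scene stay as the last step left them, time stands still between calls to the robot, and variables do not carry over. Pictures are saved under pics/ and viewed, at most 10 in all, crops included, and the job is handed in when it is done.

```bash
mkdir -p pics; ls; python3 - <<'E'
from bench import *
import cv2
o=get_obs();print(o['clock'],o['tcp_pos'],o['orientation'],o['grip_width'])
for n in('top','side'):
    cv2.imwrite(f'pics/{n}0.png',cv2.cvtColor(grab_frame(n),cv2.COLOR_RGB2BGR))
    c=camera_params(n);print(n,c)
E
```

```text
pics
0.0 [0.21524879 0.63912336 0.23031158] [-5.07998814e-01 -3.10006993e+00  2.87995683e-03] 0.08550901540050641
top {'fx': 501.4232042634526, 'fy': 501.4232042634526, 'cx': 323.91769991551286, 'cy': 203.53026366849917, 'R': array([[-3.57892310e-03, -9.99993312e-01, -7.53332676e-04],
       [-9.86822047e-01,  3.65364980e-03, -1.61768036e-01],
       [ 1.61769706e-01,  1.64449934e-04, -9.86828524e-01]]), 't': array([0.00307545, 0.55795426, 1.48062956])}
side {'fx': 457.85761590699286, 'fy': 457.85761590699286, 'cx': 307.10705038683255, 'cy': 199.52152019652658, 'R': array([[ 0.90130768, -0.43309661,  0.00847264],
       [-0.27067388, -0.57834854, -0.76957691],
       [ 0.33820129,  0.69133226, -0.63849793]]), 't': array([-0.51205359,  0.21625759,  1.18189555])}
```

View pics/top0.png

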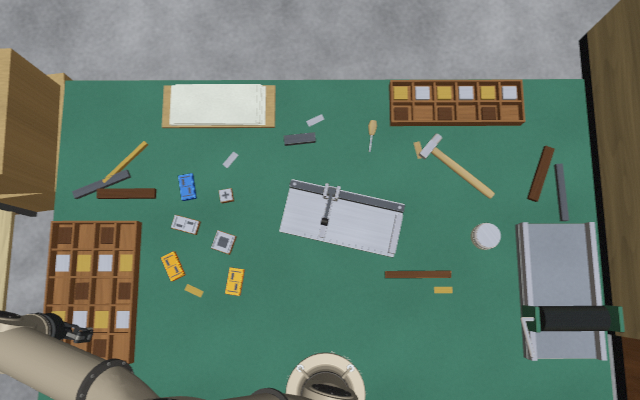

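View pics/side0.png

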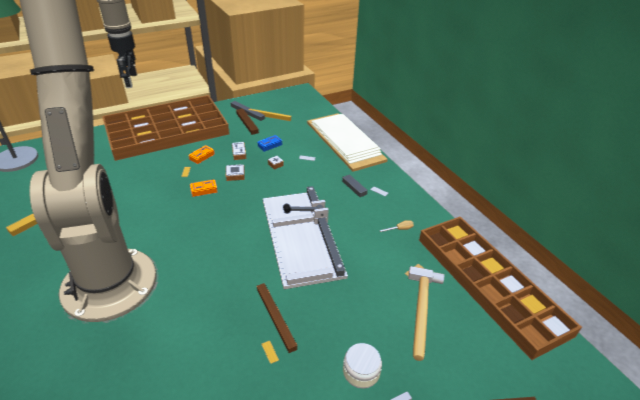

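The top view shows the tray at (342,218): rail on its far side, stop at the right end (~390,235), bar at ~(327,215) and lever knob at (324,221).

Candidates for the oblong block: grey (185,225), blue (187,187), orange (173,266) and orange (234,281). Only the grey-plated one at (185,225) fits. The items at (224,242) and (226,195) are the square blocks. I'll confirm with a crop.

```bash
cat > h.py <<'E'
import numpy as np, cv2
from bench import *
def ray(n,p,z):
    c=camera_params(n);R,t=c['R'],c['t']
    d=R.T@np.array([(p[0]-c['cx'])/c['fx'],(p[1]-c['cy'])/c['fy'],1]);o=-R.T@t
    return o+d*(z-o[2])/d[2]
def proj(n,X):
    c=camera_params(n);q=c['R']@np.asarray(X)+c['t'];return np.array([c['cx']+c['fx']*q[0]/q[2],c['cy']+c['fy']*q[1]/q[2]])
E
python3 - <<'E'
from h import *
im=cv2.imread('pics/top0.png')
a=cv2.resize(im[205:275,150:250],None,fx=5,fy=5,interpolation=cv2.INTER_CUBIC)
b=cv2.resize(im[172:262,272:412],None,fx=5,fy=5,interpolation=cv2.INTER_CUBIC)
cv2.imwrite('pics/blk.png',a[:, :500]); cv2.imwrite('pics/tray.png',b)
hsv=cv2.cvtColor(im,cv2.COLOR_BGR2HSV)
# non-green mask: objects
m=((hsv[...,0]<60)|(hsv[...,0]>95)|(hsv[...,1]<70)).astype(np.uint8)
for name,(x0,y0,x1,y1),z in(('block',(165,210,205,240),.023),('tray',(270,170,415,265),.014)):
    s=np.zeros_like(m);s[y0:y1,x0:x1]=m[y0:y1,x0:x1]
    cs,_=cv2.findContours(s,cv2.RETR_EXTERNAL,cv2.CHAIN_APPROX_NONE);c=max(cs,key=cv2.contourArea)
    r_=cv2.minAreaRect(c);B=cv2.boxPoints(r_);print(name,r_)
    W=np.array([ray('top',p,z)[:2] for p in B]);print(W.round(4),W.mean(0).round(4))
E
```

```text
block ((185.2842254638672, 224.3091583251953), (27.76314926147461, 14.88001823425293), 14.931418418884277)
[[0.4876 0.4732]
 [0.5321 0.4635]
 [0.5096 0.38  ]
 [0.4653 0.3902]] [0.4987 0.4267]
tray ((342.59332275390625, 216.08937072753906), (118.74459838867188, 58.064735412597656), 12.804265975952148)
[[ 0.4772  0.1419]
 [ 0.6554  0.1036]
 [ 0.5703 -0.2571]
 [ 0.3952 -0.2125]] [ 0.5245 -0.056 ]
```

View pics/blk.png

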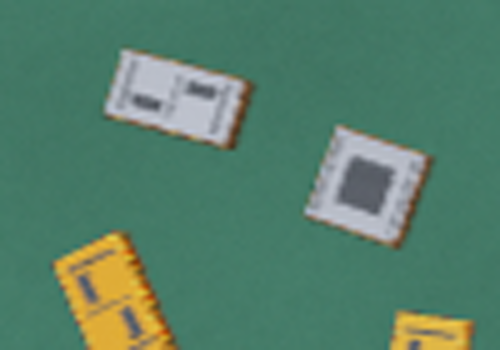

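View pics/tray.png

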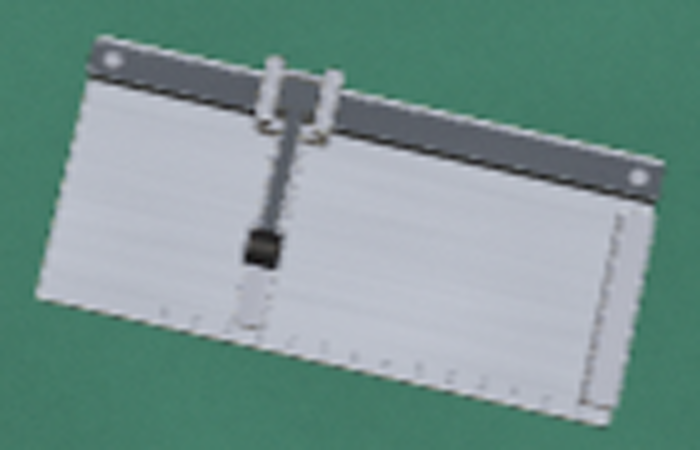

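The crops confirm it. The long block has a white/grey plate on a wood mount, with plate corners at crop (122,50), (246,82), (230,145), (106,115). The tray crop gives the bed corners, rail ends, stop face and knob (262,248).

```bash
python3 - <<'E'
from h import *
T=lambda u,v,z:ray('top',(272+u/5-.4,172+v/5-.4),z)[:2]
Bk=lambda u,v,z:ray('top',(150+u/5-.4,205+v/5-.4),z)[:2]
B=np.array([Bk(*p,.023) for p in((122,50),(246,82),(230,145),(106,115))]);print('blk',B.mean(0),np.linalg.norm(np.diff(B,axis=0),axis=1))
d=B[0]-B[1]+B[3]-B[2];print('blk yaw',np.degrees(np.arctan2(-d[0],d[1])))
# tray-frame fit
loc=np.array([[77,180],[77,-180],[55,180],[55,-180],[-85,180],[-85,-180]])/1e3
W=np.array([T(98,37,.036),T(662,160,.036),T(90,75,.036),T(655,200,.036),T(40,295,.014),T(608,422,.014)])
lc=loc-loc.mean(0);wc=W-W.mean(0);H=lc.T@wc
th=np.arctan2(H[0,1]-H[1,0],H[0,0]+H[1,1]);R=np.array([[np.cos(th),-np.sin(th)],[np.sin(th),np.cos(th)]])
o=W.mean(0)-R@loc.mean(0);print('tray',o,np.degrees(th));print(((W-o)@R-loc)*1e3)
L=lambda w:(w-o)@R*1e3
print('stop',L(T(620,215,.035)),L(T(582,402,.035)),'knob',L(T(262,248,.073)),'bar-x',L(T(238,325,.033)),L(T(264,329,.033)),'saddle',L(T(275,60,.068)),L(T(335,75,.068)))
E
```

```text
blk [0.49899489 0.42821661] [0.07967348 0.03970022 0.07898826]
blk yaw -14.182065775994426
tray [ 0.52146541 -0.05438717] -12.790860059430768
[[ 0.72892839 -2.20814795]
 [ 1.01820041  3.10070068]
 [-1.62459284 -2.85494577]
 [-2.21548548  2.50265706]
 [ 1.16031201 -1.90869527]
 [ 0.93263751  1.36843124]]
stop [  39.22264518 -158.55056065] [ -77.51478395 -158.42844521] knob [-32.94638161  49.30215222] bar-x [-77.1016471   54.39964957] [-76.03863202  38.46267237] saddle [80.95167102 66.6930112 ] [79.82417714 29.38545037]
```

```bash
python3 -m jog '[{"x":0.59,"y":-0.44,"z":-0.15,"rz":-1,"jaw":1},{"x":0.59,"y":-0.44,"z":-0.15,"rz":-1,"jaw":1},{"x":0.59,"y":-0.44,"z":-0.15,"rz":-1,"jaw":1},{"x":0.59,"y":-0.44,"z":-0.15,"rz":-1,"jaw":1},{"x":0.59,"y":-0.44,"z":-0.15,"rz":-1,"jaw":1},{"x":0.59,"y":-0.44,"z":-0.15,"rz":-1,"jaw":1},{"x":0.59,"y":-0.44,"z":-0.15,"rz":-1,"jaw":1},{"x":0.59,"y":-0.44,"z":-0.15,"rz":-1,"jaw":1}]' 40 && python3 -m jog '[{"rz":-0.53,"jaw":1},{"jaw":1}]'
```

```text
validation failed for argument at $[0]...
```

```bash
python3 -m jog '[{"rx":0,"ry":0,"rz":-1,"x":0.59,"y":-0.44,"z":-0.15,"jaw":1},{"rx":0,"ry":0,"rz":-1,"x":0.59,"y":-0.44,"z":-0.15,"jaw":1},{"rx":0,"ry":0,"rz":-1,"x":0.59,"y":-0.44,"z":-0.15,"jaw":1},{"rx":0,"ry":0,"rz":-1,"x":0.59,"y":-0.44,"z":-0.15,"jaw":1}]' 40
```

```text
clock: 0.6
tcp_pos: [0.3579, 0.5329, 0.1947]
orientation: [1.545, 2.735, -0.001]
contact_force: [0.6, 1.2, 0.1]
grip_width: 0.0856
gripper_force: 0.0
```

```bash
python3 -m jog '[{"rx":0,"ry":0,"rz":-1,"x":0.59,"y":-0.44,"z":-0.15,"jaw":1},{"rx":0,"ry":0,"rz":-1,"x":0.59,"y":-0.44,"z":-0.15,"jaw":1},{"rx":0,"ry":0,"rz":-1,"x":0.59,"y":-0.44,"z":-0.15,"jaw":1},{"rx":0,"ry":0,"rz":-1,"x":0.59,"y":-0.44,"z":-0.15,"jaw":1},{"rx":0,"ry":0,"rz":-0.53,"x":0,"y":0,"z":-0.8,"jaw":1},{"rx":0,"ry":0,"rz":0,"x":0,"y":0,"z":-0.4,"jaw":1},{"rx":0,"ry":0,"rz":0,"x":0,"y":0,"z":0,"jaw":1}]'; python3 -c "
from h import *
from scipy.spatial.transform import Rotation as Ro
o=get_obs();R=Ro.from_rotvec(o['orientation']).as_matrix();print(R.round(3),o['tcp_pos'],np.degrees(np.arctan2(R[1,1],R[0,1])))"
```

```text
clock: 1.48
tcp_pos: [0.4971, 0.4273, 0.0849]
orientation: [2.473, 1.936, -0.008]
contact_force: [0.8, 0.8, 0.1]
grip_width: 0.0852
gripper_force: 0.0
[[ 0.24   0.971 -0.004]
 [ 0.971 -0.24  -0.004]
 [-0.004 -0.003 -1.   ]] [0.4970569  0.42732013 0.08490726] -13.89908015330235
```

```bash
python3 -m jog '[{"rx":0,"ry":0,"rz":0,"x":0.03,"y":0.01,"z":-0.6,"jaw":1},{"rx":0,"ry":0,"rz":0,"x":0,"y":0,"z":-0.5,"jaw":1},{"rx":0,"ry":0,"rz":0,"x":0,"y":0,"z":-0.28,"jaw":1},{"rx":0,"ry":0,"rz":0,"x":0,"y":0,"z":0,"jaw":0},{"rx":0,"ry":0,"rz":0,"x":0,"y":0,"z":0,"jaw":-1},{"rx":0,"ry":0,"rz":0,"x":0,"y":0,"z":0,"jaw":-1},{"rx":0,"ry":0,"rz":0,"x":0,"y":0,"z":0,"jaw":-1},{"rx":0,"ry":0,"rz":0,"x":0,"y":0,"z":0,"jaw":-1}]' 40
```

```text
clock: 2.48
tcp_pos: [0.5015, 0.43, 0.0063]
orientation: [-2.474, -1.936, -0.005]
contact_force: [-0.3, 0.1, 6.8]
grip_width: 0.0428
gripper_force: 41.8
```

```bash
python3 -m jog '[{"rx":0,"ry":0,"rz":0,"x":0,"y":0,"z":0.4,"jaw":-1},{"rx":0,"ry":0,"rz":0,"x":0,"y":0,"z":0.8,"jaw":-1},{"rx":0,"ry":0,"rz":0,"x":0,"y":-0.3,"z":0.8,"jaw":-1},{"rx":0,"ry":0,"rz":0,"x":0,"y":-0.7,"z":0.1,"jaw":-1},{"rx":0,"ry":0,"rz":0.11,"x":-0.1,"y":-0.8,"z":0,"jaw":-1},{"rx":0,"ry":0,"rz":0,"x":-0.1,"y":-0.8,"z":0,"jaw":-1},{"rx":0,"ry":0,"rz":0,"x":-0.1,"y":-0.8,"z":0,"jaw":-1},{"rx":0,"ry":0,"rz":0,"x":0,"y":-0.8,"z":0,"jaw":-1}]' 40
python3 -m jog '[{"rx":0,"ry":0,"rz":0,"x":0,"y":-0.8,"z":0,"jaw":-1},{"rx":0,"ry":0,"rz":0,"x":0,"y":-0.8,"z":0,"jaw":-1},{"rx":0,"ry":0,"rz":0,"x":0,"y":-0.8,"z":0,"jaw":-1},{"rx":0,"ry":0,"rz":0,"x":0,"y":-0.8,"z":0,"jaw":-1},{"rx":0,"ry":0,"rz":0,"x":0,"y":-0.8,"z":0,"jaw":-1},{"rx":0,"ry":0,"rz":0,"x":0,"y":-0.8,"z":0,"jaw":-1},{"rx":0,"ry":0,"rz":0,"x":0,"y":-0.5,"z":0,"jaw":-1},{"rx":0,"ry":0,"rz":0,"x":0,"y":0,"z":0,"jaw":-1}]' 40
cat >> h.py <<'E'
from scipy.spatial.transform import Rotation as Ro
TO=np.array([.5215,-.0544]);TH=np.radians(-12.79);TR=np.array([[np.cos(TH),-np.sin(TH)],[np.sin(TH),np.cos(TH)]])
def loc(p):return (np.asarray(p)[:2]-TO)@TR*1e3
def wld(l):return TO+TR@np.asarray(l)/1e3
def st():
    o=get_obs();R=Ro.from_rotvec(o['orientation']).as_matrix()
    print(np.round(o['tcp_pos'],4),'loc',loc(o['tcp_pos']).round(1),'close ang',np.degrees(np.arctan2(R[1,1],R[0,1])).round(2),'f',np.round(o['contact_force'],1),'q',np.round(o['joints'],2),'w',o['grip_width'],'tilt',R[:2,2].round(3));return o
E
python3 -c "
from h import *
st();cv2.imwrite('pics/s1.png',cv2.cvtColor(grab_frame('side'),cv2.COLOR_RGB2BGR)[150:310,220:400].repeat(4,0).repeat(4,1)[:600])"
```

```text
clock: 3.48
tcp_pos: [0.4817, 0.1756, 0.1308]
orientation: [-2.455, -1.96, -0.001]
contact_force: [0.7, 0.2, -0.9]
grip_width: 0.0432
gripper_force: 41.1
clock: 4.47
tcp_pos: [0.4819, -0.1438, 0.131]
orientation: [2.459, 1.953, 0.0]
contact_force: [-0.1, 1.3, -1.3]
grip_width: 0.0428
gripper_force: 41.1
[ 0.4819 -0.1438  0.131 ] loc [-18.8 -95.9] close ang -13.1 f [-0.1  1.3 -1.3] q [-0.26  0.36  0.52  2.08 -0.26  0.76  0.19] w 0.04275854422712998 tilt [ 0.001 -0.001]
```

View pics/s1.png

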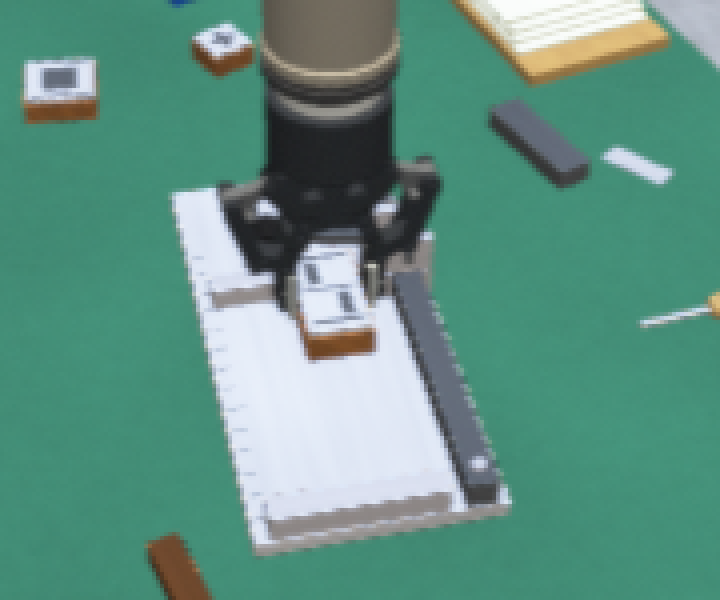

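The block is held flat over the bed, with the stop clear ahead of it at crop (360,515). Lowering.

```bash
python3 -m jog '[{"rx":0,"ry":0,"rz":0.03,"x":0.02,"y":-0.19,"z":-0.4,"jaw":-1},{"rx":0,"ry":0,"rz":0,"x":0,"y":0,"z":-0.7,"jaw":-1},{"rx":0,"ry":0,"rz":0,"x":0,"y":0,"z":-0.4,"jaw":-1},{"rx":0,"ry":0,"rz":0,"x":0,"y":0,"z":-0.2,"jaw":-1},{"rx":0,"ry":0,"rz":0,"x":0,"y":0,"z":-0.08,"jaw":-1},{"rx":0,"ry":0,"rz":0,"x":0,"y":0,"z":0,"jaw":-1}]'; python3 -c "from h import *
st()"
```

```text
clock: 5.28
tcp_pos: [0.4841, -0.152, 0.0242]
orientation: [2.45, 1.966, 0.001]
contact_force: [0.8, 0.8, -1.3]
grip_width: 0.0428
gripper_force: 41.0
[ 0.4841 -0.152   0.0242] loc [ -14.9 -103.5] close ang -12.49 f [ 0.8  0.8 -1.3] q [-0.14  0.55  0.4   2.12 -0.4   0.54  0.34] w 0.04281691439238261 tilt [0.001 0.   ]
```

```bash
python3 -m jog '[{"rx":0,"ry":0,"rz":-0.03,"x":0,"y":0,"z":-0.05,"jaw":-1},{"rx":0,"ry":0,"rz":0,"x":0,"y":0,"z":-0.03,"jaw":-1},{"rx":0,"ry":0,"rz":0,"x":0,"y":0,"z":0,"jaw":-1}]'; python3 -c "from h import *
st()"
```

```text
clock: 5.65
tcp_pos: [0.4842, -0.1523, 0.0202]
orientation: [2.456, 1.959, 0.002]
contact_force: [-2.8, 1.7, 12.1]
grip_width: 0.0426
gripper_force: 42.5
[ 0.4842 -0.1523  0.0202] loc [ -14.7 -103.7] close ang -12.83 f [-2.8  1.7 12.1] q [-0.13  0.56  0.39  2.12 -0.41  0.53  0.34] w 0.04264195709072921 tilt [0.001 0.001]
```

```bash
python3 -m jog '[{"rx":0,"ry":0,"rz":0,"x":0,"y":0,"z":0.03,"jaw":0.3},{"rx":0,"ry":0,"rz":0,"x":0,"y":0,"z":0,"jaw":0.5},{"rx":0,"ry":0,"rz":0,"x":0,"y":0,"z":0,"jaw":0.8},{"rx":0,"ry":0,"rz":0,"x":0,"y":0,"z":0.2,"jaw":0.8},{"rx":0,"ry":0,"rz":0,"x":0,"y":0,"z":0.7,"jaw":0.8},{"rx":0,"ry":0,"rz":0,"x":0,"y":0,"z":0.9,"jaw":0.8},{"rx":0,"ry":0,"rz":0.5,"x":0,"y":0,"z":0.4,"jaw":0.8},{"rx":0,"ry":0,"rz":1,"x":0,"y":0,"z":0,"jaw":0.8}]' 20
python3 -m jog '[{"rx":0,"ry":0,"rz":1,"x":0.04,"y":0.36,"z":0,"jaw":0.4},{"rx":0,"ry":0,"rz":1,"x":0.04,"y":0.36,"z":0,"jaw":0.4},{"rx":0,"ry":0,"rz":1,"x":0.04,"y":0.36,"z":0,"jaw":0.4},{"rx":0,"ry":0,"rz":1,"x":0.04,"y":0.36,"z":0,"jaw":0.4},{"rx":0,"ry":0,"rz":1,"x":0.04,"y":0.36,"z":0,"jaw":0.4},{"rx":0,"ry":0,"rz":1,"x":0.04,"y":0.36,"z":0,"jaw":0.4},{"rx":0,"ry":0,"rz":1,"x":0.04,"y":0.36,"z":0,"jaw":0.4},{"rx":0,"ry":0,"rz":0.5,"x":0,"y":0,"z":0,"jaw":0.4}]'; python3 -c "from h import *
st();cv2.imwrite('pics/s2.png',cv2.cvtColor(grab_frame('side'),cv2.COLOR_RGB2BGR)[150:300,220:400].repeat(4,0).repeat(4,1))"
```

```text
clock: 6.65
tcp_pos: [0.4851, -0.1527, 0.1556]
orientation: [2.171, 2.266, 0.005]
contact_force: [-0.1, 0.7, -0.8]
grip_width: 0.0764
gripper_force: 0.0
clock: 7.65
tcp_pos: [0.5006, 0.0007, 0.1534]
orientation: [0.34, 3.122, 0.001]
contact_force: [-0.0, -0.2, 0.6]
grip_width: 0.0599
gripper_force: 0.0
[0.5006 0.0007 0.1534] loc [-32.6  49.1] close ang 77.56 f [-0.  -0.2  0.6] q [-0.26  0.29  0.16  2.05 -0.06  0.8   1.29] w 0.059903752539122807 tilt [0.001 0.   ]
```

View pics/s2.png

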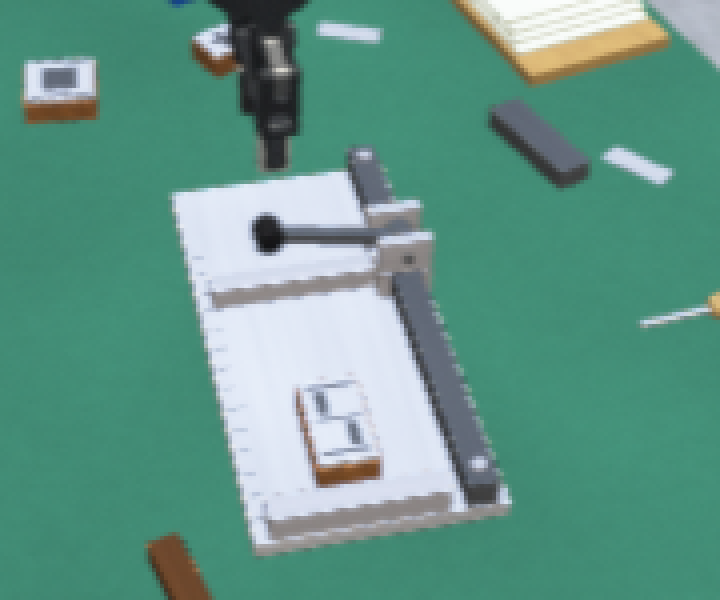

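The block lies flat and square on the bed in front of the stop. The gripper is above the knob (crop 265,233).

```bash
python3 -m jog '[{"rx":0,"ry":0,"rz":-0.03,"x":0,"y":0,"z":-0.7,"jaw":0.4},{"rx":0,"ry":0,"rz":0,"x":0,"y":0,"z":-0.7,"jaw":0.4},{"rx":0,"ry":0,"rz":0,"x":0,"y":0,"z":-0.33,"jaw":0.4},{"rx":0,"ry":0,"rz":0,"x":0,"y":0,"z":0,"jaw":0},{"rx":0,"ry":0,"rz":0,"x":0,"y":0,"z":0,"jaw":-1},{"rx":0,"ry":0,"rz":0,"x":0,"y":0,"z":0,"jaw":-1},{"rx":0,"ry":0,"rz":0,"x":0,"y":0,"z":0,"jaw":-1}]' 25; python3 -c "from h import *
st()
P=66;p0=np.array([-98*0,0])
for a in np.radians(np.linspace(12,107,12)):
    print(np.degrees(a).round(),'dx_local',round(-100*np.cos(a)+97.8,1),'dz',round(100*np.sin(a)-20.8,1))"
```

```text
clock: 8.57
tcp_pos: [0.5012, -0.0009, 0.0501]
orientation: [0.359, 3.119, 0.001]
contact_force: [-2.0, 1.6, 6.9]
grip_width: 0.0215
gripper_force: 31.5
[ 0.5012 -0.0009  0.0501] loc [-31.6  47.7] close ang 76.89 f [-2.   1.6  6.9] q [-0.23  0.46  0.13  2.12 -0.11  0.57  1.32] w 0.021487469176722104 tilt [0.002 0.   ]
12.0 dx_local -0.0 dz -0.0
21.0 dx_local 4.2 dz 14.4
29.0 dx_local 10.6 dz 28.1
38.0 dx_local 18.9 dz 40.6
47.0 dx_local 29.0 dz 51.8
55.0 dx_local 40.7 dz 61.3
64.0 dx_local 53.7 dz 68.9
72.0 dx_local 67.7 dz 74.5
81.0 dx_local 82.3 dz 78.0
90.0 dx_local 97.3 dz 79.2
98.0 dx_local 112.3 dz 78.1
107.0 dx_local 127.0 dz 74.8
```

```bash
python3 -m jog '[{"rx":0,"ry":0,"rz":0,"x":0.07,"y":-0.015,"z":0.24,"jaw":-1},{"rx":0,"ry":0,"rz":0,"x":0.10,"y":-0.024,"z":0.23,"jaw":-1},{"rx":0,"ry":0,"rz":0,"x":0.135,"y":-0.03,"z":0.21,"jaw":-1},{"rx":0,"ry":0,"rz":0,"x":0.165,"y":-0.037,"z":0.19,"jaw":-1},{"rx":0,"ry":0,"rz":0,"x":0,"y":0,"z":0,"jaw":-1}]'; python3 -c "from h import *
st()"
```

```text
clock: 9.2
tcp_pos: [0.5292, -0.0077, 0.1027]
orientation: [0.36, 3.121, 0.0]
contact_force: [-7.0, 2.8, 9.7]
grip_width: 0.0213
gripper_force: 29.3
[ 0.5292 -0.0077  0.1027] loc [-2.8 47.2] close ang 76.85 f [-7.   2.8  9.7] q [-0.23  0.41  0.15  2.02 -0.09  0.72  1.33] w 0.021312508497790785 tilt [0. 0.]
```

```bash
python3 -m jog '[{"rx":0,"ry":0,"rz":0,"x":0.19,"y":-0.043,"z":0.16,"jaw":-1},{"rx":0,"ry":0,"rz":0,"x":0.21,"y":-0.048,"z":0.125,"jaw":-1},{"rx":0,"ry":0,"rz":0,"x":0.23,"y":-0.052,"z":0.09,"jaw":-1},{"rx":0,"ry":0,"rz":0,"x":0.24,"y":-0.054,"z":0.06,"jaw":-1},{"rx":0,"ry":0,"rz":0,"x":0.245,"y":-0.055,"z":0.02,"jaw":-1},{"rx":0,"ry":0,"rz":0,"x":0.245,"y":-0.055,"z":-0.02,"jaw":-1},{"rx":0,"ry":0,"rz":0,"x":0.16,"y":-0.036,"z":-0.03,"jaw":-1},{"rx":0,"ry":0,"rz":0,"x":0,"y":0,"z":0,"jaw":-1}]'; python3 -c "from h import *
st();cv2.imwrite('pics/s3.png',cv2.cvtColor(grab_frame('side'),cv2.COLOR_RGB2BGR)[150:300,220:400].repeat(4,0).repeat(4,1))"
```

```text
clock: 10.2
tcp_pos: [0.6218, -0.0291, 0.1259]
orientation: [0.36, 3.118, -0.001]
contact_force: [0.9, -2.0, 3.3]
grip_width: 0.0214
gripper_force: 28.1
[ 0.6218 -0.0291  0.1259] loc [92.2 46.9] close ang 76.84 f [ 0.9 -2.   3.3] q [-0.18  0.51  0.17  1.79 -0.1   0.85  1.38] w 0.021433058864827388 tilt [ 0.003 -0.001]
```

View pics/s3.png

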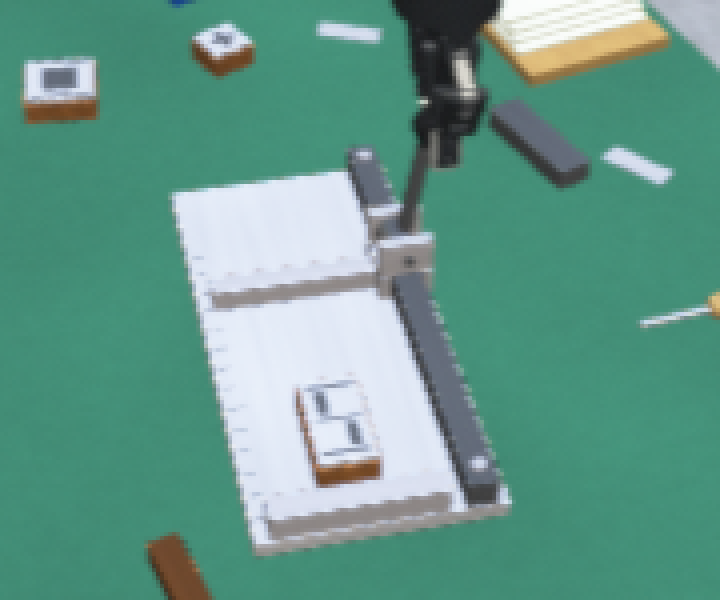

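The lever is upright and still gripped, and the bar is free. Sliding toward the stop.

```bash
python3 -m jog '[{"rx":0,"ry":0,"rz":0,"x":-0.037,"y":-0.16,"z":0,"jaw":-1},{"rx":0,"ry":0,"rz":0,"x":-0.074,"y":-0.325,"z":0,"jaw":-1},{"rx":0,"ry":0,"rz":0,"x":-0.074,"y":-0.325,"z":0,"jaw":-1},{"rx":0,"ry":0,"rz":0,"x":-0.074,"y":-0.325,"z":0,"jaw":-1},{"rx":0,"ry":0,"rz":0,"x":-0.074,"y":-0.325,"z":0,"jaw":-1},{"rx":0,"ry":0,"rz":0,"x":0,"y":0,"z":0,"jaw":-1}]'; python3 -c "from h import *
st()"
python3 -m jog '[{"rx":0,"ry":0,"rz":0,"x":-0.022,"y":-0.097,"z":0,"jaw":-1},{"rx":0,"ry":0,"rz":0,"x":-0.022,"y":-0.097,"z":0,"jaw":-1},{"rx":0,"ry":0,"rz":0,"x":-0.022,"y":-0.097,"z":0,"jaw":-1},{"rx":0,"ry":0,"rz":0,"x":0,"y":0,"z":0,"jaw":-1}]'; python3 -c "from h import *
st()"
```

```text
clock: 11.0
tcp_pos: [0.5995, -0.12, 0.1261]
orientation: [0.365, 3.119, -0.004]
contact_force: [2.1, -1.9, 5.9]
grip_width: 0.0215
gripper_force: 28.4
[ 0.5995 -0.12    0.1261] loc [ 90.6 -46.7] close ang 76.64 f [ 2.1 -1.9  5.9] q [-0.04  0.49  0.18  1.82 -0.11  0.84  1.53] w 0.02148225261002156 tilt [ 0.001 -0.003]
clock: 11.5
tcp_pos: [0.5962, -0.1343, 0.1261]
orientation: [0.36, 3.119, -0.001]
contact_force: [1.3, -0.4, 6.5]
grip_width: 0.0212
gripper_force: 28.5
[ 0.5962 -0.1343  0.1261] loc [ 90.5 -61.4] close ang 76.83 f [ 1.3 -0.4  6.5] q [-0.02  0.49  0.18  1.82 -0.11  0.84  1.56] w 0.021173710242125356 tilt [ 0.002 -0.001]
```

```bash
python3 -m jog '[{"rx":0,"ry":0,"rz":0,"x":-0.011,"y":-0.05,"z":0,"jaw":-1},{"rx":0,"ry":0,"rz":0,"x":-0.011,"y":-0.05,"z":0,"jaw":-1},{"rx":0,"ry":0,"rz":0,"x":0,"y":0,"z":0,"jaw":-1}]'; python3 -c "from h import *
st()"
python3 -m jog '[{"rx":0,"ry":0,"rz":0,"x":-0.011,"y":-0.05,"z":0,"jaw":-1},{"rx":0,"ry":0,"rz":0,"x":0,"y":0,"z":0,"jaw":-1}]'; python3 -c "from h import *
st()"
```

```text
clock: 11.88
tcp_pos: [0.595, -0.1396, 0.1261]
orientation: [0.359, 3.12, 0.0]
contact_force: [2.0, 1.1, 8.1]
grip_width: 0.0216
gripper_force: 28.5
[ 0.595  -0.1396  0.1261] loc [ 90.5 -66.8] close ang 76.86 f [2.  1.1 8.1] q [-0.01  0.49  0.18  1.82 -0.11  0.84  1.57] w 0.021627734615000525 tilt [ 0.001 -0.   ]
clock: 12.12
tcp_pos: [0.5943, -0.1425, 0.1261]
orientation: [0.359, 3.12, 0.0]
contact_force: [3.8, 0.6, 7.5]
grip_width: 0.0217
gripper_force: 28.5
[ 0.5943 -0.1425  0.1261] loc [ 90.5 -69.8] close ang 76.87 f [3.8 0.6 7.5] q [-0.    0.49  0.18  1.82 -0.11  0.84  1.57] w 0.021675658027684352 tilt [ 0.001 -0.   ]
```

```bash
python3 -m jog '[{"rx":0,"ry":0,"rz":0,"x":-0.006,"y":-0.025,"z":0,"jaw":-1},{"rx":0,"ry":0,"rz":0,"x":0,"y":0,"z":0,"jaw":-1}]'; python3 -c "from h import *
st()"
```

```text
clock: 12.38
tcp_pos: [0.5942, -0.1427, 0.1261]
orientation: [0.358, 3.12, 0.002]
contact_force: [3.3, 4.7, 7.0]
grip_width: 0.0217
gripper_force: 28.5
[ 0.5942 -0.1427  0.1261] loc [ 90.5 -70. ] close ang 76.91 f [3.3 4.7 7. ] q [ 0.    0.49  0.18  1.82 -0.11  0.84  1.58] w 0.021731296028703582 tilt [0.002 0.001]
```

```bash
python3 -m jog '[{"rx":0,"ry":0,"rz":0,"x":-0.008,"y":-0.035,"z":0,"jaw":-1},{"rx":0,"ry":0,"rz":0,"x":0,"y":0,"z":0,"jaw":-1},{"rx":0,"ry":0,"rz":0,"x":0,"y":0,"z":0,"jaw":-1}]'; python3 -c "from h import *
st();cv2.imwrite('pics/s4.png',cv2.cvtColor(grab_frame('side'),cv2.COLOR_RGB2BGR)[180:300,240:400].repeat(5,0).repeat(5,1))"
```

```text
clock: 12.75
tcp_pos: [0.5942, -0.1428, 0.1261]
orientation: [0.356, 3.12, 0.005]
contact_force: [3.7, 8.0, 7.8]
grip_width: 0.0214
gripper_force: 28.5
[ 0.5942 -0.1428  0.1261] loc [ 90.5 -70.1] close ang 77.0 f [3.7 8.  7.8] q [ 0.    0.49  0.18  1.82 -0.12  0.84  1.58] w 0.02138916941920966 tilt [0.002 0.003]
```

View pics/s4.png

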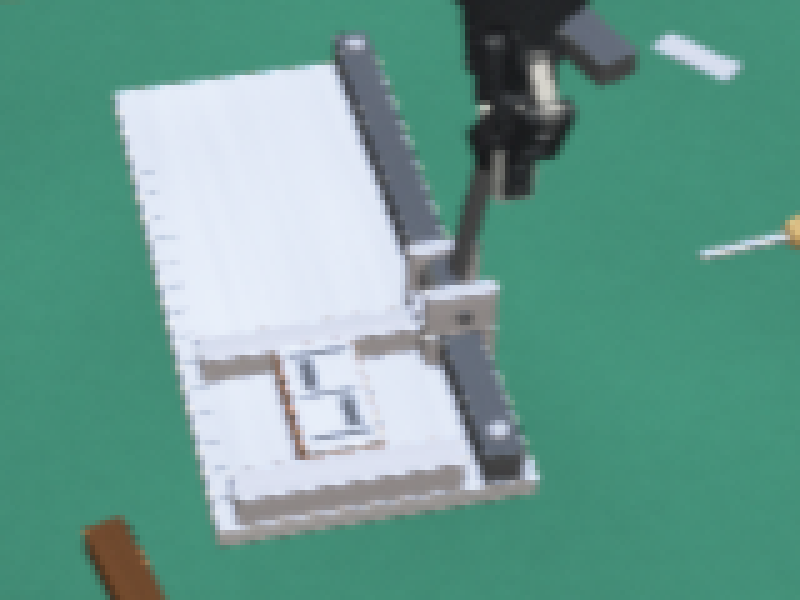

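The bar now butts against the block (crop 320,345) and the block against the stop (crop 345,455). The force rises with no further motion. Flipping the lever down while keeping the push.

```bash
python3 -m jog '[{"rx":0,"ry":0,"rz":0,"x":-0.223,"y":0.051,"z":0.042,"jaw":-1},{"rx":0,"ry":0,"rz":0,"x":-0.228,"y":0.052,"z":0.007,"jaw":-1},{"rx":0,"ry":0,"rz":0,"x":-0.226,"y":0.051,"z":-0.023,"jaw":-1},{"rx":0,"ry":0,"rz":0,"x":-0.219,"y":0.05,"z":-0.057,"jaw":-1},{"rx":0,"ry":0,"rz":0,"x":-0.21,"y":0.048,"z":-0.087,"jaw":-1},{"rx":0,"ry":0,"rz":0,"x":-0.221,"y":0.05,"z":-0.133,"jaw":-1},{"rx":0,"ry":0,"rz":0,"x":0,"y":0,"z":0,"jaw":-1}]'; python3 -c "from h import *
st()"
```

```text
clock: 13.68
tcp_pos: [0.5129, -0.1241, 0.1093]
orientation: [-0.354, -3.12, -0.005]
contact_force: [4.9, 9.0, -3.3]
grip_width: 0.0216
gripper_force: 27.9
[ 0.5129 -0.1241  0.1093] loc [  7.1 -69.9] close ang 77.04 f [ 4.9  9.  -3.3] q [-0.02  0.4   0.17  2.02 -0.1   0.73  1.56] w 0.02161656200813212 tilt [-0.001  0.003]
```

```bash
python3 -m jog '[{"rx":0,"ry":0,"rz":0,"x":-0.197,"y":0.045,"z":-0.167,"jaw":-1},{"rx":0,"ry":0,"rz":0,"x":-0.151,"y":0.034,"z":-0.172,"jaw":-1},{"rx":0,"ry":0,"rz":0,"x":-0.141,"y":0.032,"z":-0.218,"jaw":-1},{"rx":0,"ry":0,"rz":0,"x":-0.106,"y":0.024,"z":-0.238,"jaw":-1},{"rx":0,"ry":0,"rz":0,"x":-0.062,"y":0.014,"z":-0.223,"jaw":-1},{"rx":0,"ry":0,"rz":0,"x":0,"y":0,"z":-0.02,"jaw":-1},{"rx":0,"ry":0,"rz":0,"x":0,"y":0,"z":0,"jaw":-1}]'; python3 -c "from h import *
st()"
```

```text
clock: 14.55
tcp_pos: [0.4753, -0.1155, 0.0492]
orientation: [0.354, 3.12, 0.006]
contact_force: [1.5, 11.5, 17.7]
grip_width: 0.0215
gripper_force: 33.5
[ 0.4753 -0.1155  0.0492] loc [-31.6 -69.8] close ang 77.06 f [ 1.5 11.5 17.7] q [-0.01  0.45  0.14  2.14 -0.13  0.56  1.58] w 0.021506569430197763 tilt [0.002 0.003]
```

```bash
python3 -m jog '[{"rx":0,"ry":0,"rz":0,"x":0.008,"y":0.035,"z":0,"jaw":-0.2},{"rx":0,"ry":0,"rz":0,"x":0,"y":0,"z":0,"jaw":0.2},{"rx":0,"ry":0,"rz":0,"x":0,"y":0,"z":0,"jaw":0.2},{"rx":0,"ry":0,"rz":0,"x":0,"y":0,"z":0,"jaw":0.2},{"rx":0,"ry":0,"rz":0,"x":0,"y":0,"z":0.5,"jaw":0.2},{"rx":0,"ry":0,"rz":0,"x":0,"y":0,"z":0.9,"jaw":0.2},{"rx":0,"ry":0,"rz":0,"x":0,"y":0.6,"z":0.9,"jaw":0.2},{"rx":0,"ry":0,"rz":0,"x":0,"y":0.9,"z":0.3,"jaw":0.2}]'
python3 -m jog '[{"rx":0,"ry":0,"rz":0,"x":0,"y":0.9,"z":0,"jaw":0.2},{"rx":0,"ry":0,"rz":0,"x":0,"y":0.9,"z":0,"jaw":0.2},{"rx":0,"ry":0,"rz":0,"x":0,"y":0.9,"z":0,"jaw":0.2},{"rx":0,"ry":0,"rz":0,"x":0,"y":0.9,"z":0,"jaw":0.2},{"rx":0,"ry":0,"rz":0,"x":0,"y":0.6,"z":0,"jaw":0.2},{"rx":0,"ry":0,"rz":0,"x":0,"y":0,"z":0,"jaw":0.2}]'
python3 -c "from h import *
a=cv2.cvtColor(grab_frame('side'),cv2.COLOR_RGB2BGR)[180:300,250:360];b=cv2.cvtColor(grab_frame('top'),cv2.COLOR_RGB2BGR)[175:265,310:420]
f=lambda i,k:cv2.resize(i,None,fx=k,fy=k,interpolation=cv2.INTER_CUBIC)
c=np.zeros((480,880,3),np.uint8);c[:480,:440]=f(a,4);c[:360,440:]=f(b,4);cv2.imwrite('pics/end.png',c[:, :880][:, 40:840])"
```

```text
clock: 15.55
tcp_pos: [0.4761, -0.0286, 0.2053]
orientation: [0.365, 3.115, 0.001]
contact_force: [0.7, 0.8, -0.4]
grip_width: 0.0515
gripper_force: 0.0
clock: 16.3
tcp_pos: [0.4737, 0.2273, 0.2018]
orientation: [-0.35, -3.121, -0.001]
contact_force: [-0.7, -0.8, -0.2]
grip_width: 0.0515
gripper_force: 0.0
```

View pics/end.png

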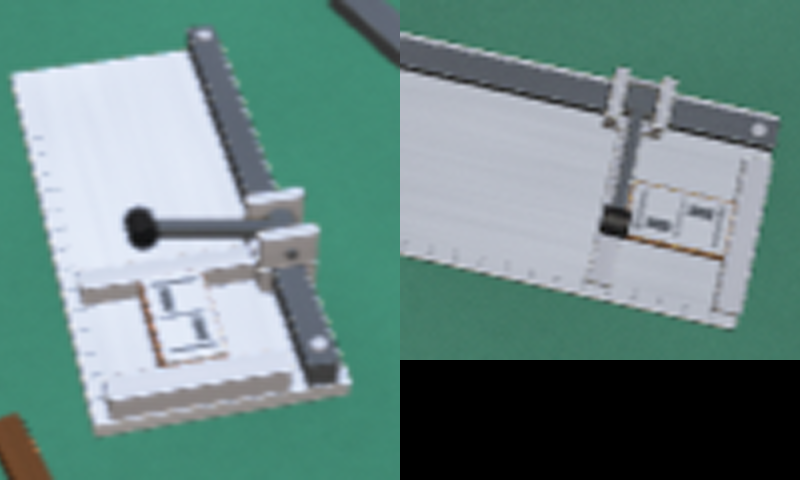

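The block sits between bar and stop with no visible gap (right end at ~(728,230) on the stop face), and the lever is fully down. The robot is clear.

```bash
python3 -c "from bench import r
print(r.hand_in())"
```

```text
the job is handed in; nothing more can be done
None
```

I handed the job in at about 16 s on the clock: the oblong block is clamped face up and flat between stop and bar with no visible gap, the lever is fully down, and nothing else on the bench was touched; the hand-in returned no verdict.

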